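# Load the sample vial into the bench reader and click its lid shut

### The job

Take the red-capped sample vial from the blue rack and stand it upright, fully home, in the well inside the cream bench reader. Then swing the reader's lid down and press its free edge gently, with at most 22 N, until the lid has clicked past its spring catch and stays shut. Leave the other vials, the jar and the tip box alone.

Things in the scene. Friction and masses are not known exactly. Their poses are not given: they have to be found in the camera images.
- sample_vial: amber glass vial with a RED cap, 24 mm diameter, 62 mm tall, 35 g, standing in one of the three holes of the rack, its underside 8 mm above the bench (rack top 30 mm above the bench, so 40 mm stand out). Origin: centre of its underside; z: up along its axis. The three vials change places
- rack: fixed blue rack, 200 x 60 x 30 mm, with a row of three holes 65 mm apart along its own x axis, 28 mm wide and 22 mm deep. Origin: centre of its underside on the bench
- reader: fixed cream open-topped box, 170 (x) by 160 (y) by 85 mm high, walls 6 mm; lid hinged along the top of its -y side. Inside stands a dark block, 85 x 90 mm, top 45 mm above the bench, with the well in it; the chamber (158 x 148 mm) leaves gripper fingers room round the vial. Origin: centre of its underside on the bench; z up
- well (a point): centre of the floor of the well, 21 mm above the bench: the vial's underside rests here when seated. The round well is 28 mm wide and 24 mm deep, so a seated vial stands 38 mm out of the block, its top 2 mm below the case rim. Axes as the reader's
- lid (a joint): angle of the cream lid (dark window, blue press strip), 176 mm along the hinge, 185 mm from hinge to free edge, 10 mm thick, 0.12 kg. 0 = level (shut), 1.57 = upright, more = leaning back, as it starts. Stiff hinge: stays at any angle, 0.3 to 2 N at the free edge swings it. Lowered, it rests on the catch at 0.048 to 0.133, unclicked, edge 15 mm proud. Pushing it with over 22 N damages it
- lid_edge (a point): middle of the blue press strip on the lid's upper face, 170 mm from the hinge, 15 mm from the free edge, right over the catch: press here. The catch takes 8 to 12 N, most of it in the first 4 mm, gives way (clicks) after about 14 mm of travel, and 1.5 mm further is a firm stop; let go too early, the lid springs back up. y: from hinge to free edge; z: out of the upper face
- lid_hinge (a point): middle of the hinge line, at the lid's underside, 92 mm above the bench, at the reader's y = -80 mm; x: along the hinge line (positive angle lifts the free edge, turning from the reader's +y to +z); turns with the lid
- white_vial_a: bystander: vial like the sample's with a WHITE cap, in the rack. Origin: centre of its underside
- white_vial_b: bystander: the other WHITE-capped vial in the rack. Origin: centre of its underside
- jar: bystander: jar with a blue cap, 60 mm diameter, 85 mm tall, on the bench. Origin: centre of its underside
- tip_box: bystander: clear box with an orange top, 82 x 122 x 52 mm, on the bench. Origin: centre of its underside
- catch_wall (a point): top middle of the reader's +y wall, 85 mm above the bench; just outside it is the grey keeper (64 mm along x, 42 mm out from the wall, about 90 mm high) with the sprung steel roller that catches the nose under the lid's edge. Keeper height differs by up to 7 mm either way between units, unmeasured: the shut lid reads anything from -0.043 to 0.043. Axes as the reader's

How it is judged:
By the outcome, as a careful person would: the job done as asked, in the order asked, and still so for the second after the job is handed in, with the robot touching nothing.
It also fails if it takes over 72 s, if anything falls off the work surface, if the arm or the gripper's body presses on something with over 40 N, if the wrist force passes 120 N, or if a joint passes its speed limit or range.

### The arm

A 6-joint arm with a two-finger parallel gripper is mounted at the origin on the work surface. World frame = base frame: x ahead of the robot, y to its left, z up, the work surface at z = 0. Lengths are in m, angles in degrees, forces in N, time in s.
With the tool pointing down it reaches from about 0.35 to 0.875 m from the base axis. Payload 4.2 kg.
Tool frame: the origin (TCP) lies midway between the tips of the shut fingers; the grasp point (between the pads) lies 19 mm behind it; z points along the fingers, y is the line along which they close (so a half turn about z gives the same grasp; the last joint's range is limited). The gripper opens to 87 mm and grips with 3 to 60 N. Pads are 19 mm wide; open, the fingers measure 117 mm over their backs; the gripper's body (75 mm by 190 mm) begins 51 mm behind the grasp point.
Start: joints at [-52.391, 22.042, 0.453, 0, -68.411, -14.817], TCP at [0.242, -0.576, 0.223] pointing down, gripper open.
Joint ranges: [-179.83, 179.83], [-69.29, 118.12], [-61.27, 80.66], [-181.25, 117.63], [-171.15, -9.14], [-177.46, 177.46]. Speed limits (degrees/s): [159.86, 159.86, 180, 180, 180, 180].

### API

Orientations are given as a 3x3 rotation matrix whose columns are the frame's x, y, z axes.
In Python, from station import r, cams gives the robot as it stands.
- The arm moves only by the tool play_rows, never from a script. Its argument "commands" is text: rows parted by semicolons, each of 6 numbers parted by spaces: the shift along the world's x, y, z normalised to -1 to 1, where 1 is 30 mm, then the turn, a rotation vector about the world's x, y, z normalised to -1 to 1, where 1 is 0.15 rad. A call has 1 to 20 rows; each row shifts and turns the commanded pose from where the row before left it; what a row does not reach is not made up. A row lasts 1/10 s, in which the tool goes at most 50 mm and 8.59 degrees, less where a joint would pass 70% of its speed; a pose out of reach is approached as far as the arm can. A call with a number of a shift or a turn outside -1 to 1 is refused whole. A call with a gripper value outside its range is refused whole. "grip" is the finger opening in mm, from 0 to 87, set as the call begins (left out, the last holds). The fingers move at their own pace and stop on an object; the grip force is fixed at half the most. Time passes only in rows, so rows that do not move let the fingers close. It gives the time, the measured TCP pose, the force, the opening and the grip force at its end, in the units of the state.
- r.sense(): the state, without advancing time (a new reading comes with each control period).
- cams.capture(name): name is "side" or "top"; returns (picture, depth): 480x640x3 uint8, blue, green, red; 480x640 float32, m along the optical axis (not along the pixel's ray), 0 where there is no reading.
- cams.camera_info(name): a dict with "mtx" (3x3 intrinsics, pixels), "k1" (the pictures are not rectified: a ray, as slopes to the right and down, at radius r is drawn at 1 + k1 r^2 times it, then the intrinsics apply), "R" (3x3) and "t" (3): a world point X has camera coordinates R X + t. Camera axes: x right, y down, z forward; pixel columns grow to the right and rows downward; lengths in m; the calibration is good to about 2 mm. A picture is of the moment at which its call begins. camera_info takes no time and is no camera call.
- r.finish_job(): hands the job in; it is judged then, once.
The state is a dict: "time_s": time; "joints": joint angles; "joint_velocities": joint speeds; "effort": joint torques, N m; "tcp_pos": TCP position; "ee_rot": TCP orientation; "wrist_force": force on the tool from outside, world axes, zero at the start; "moment": the same for the moment, N m; "gripper_width": opening from 0.0 (shut) to 1.0 (fully open); "gripper_force": force on a finger pad.
Only numpy, scipy, OpenCV 4.12 (cv2) and the standard library are available. Lean on these libraries where they do the work, as an engineer would, in place of code of your own. Each camera call takes 0.05 s, during which the arm holds its last target. There are 200 camera calls.

## Working session

There is one attempt and no reset: what is moved stays moved. The work goes in short steps, Python scripts to look and compute and a tool call to move; the robot and the scene stay as the last step left them, time stands still between calls to the robot, and variables do not carry over. Pictures are saved under pics/ and viewed, at most 10 in all, crops included, and the job is handed in when it is done.

Besides the shell and the picture viewer there is one more tool, called after "Call:" as name(argument=value, ...) on one line, values as JSON. play_rows: Moves the arm, as the interface text tells. Scaled input: -1 to 1 covers 30 mm each way for a shift and 0.15 rad each way for a turn. Its arguments: {"type":"object","properties":{"commands":{"type":"string"},"grip":{"type":"number"}},"required":["commands"]}

```bash
mkdir -p pics
cat > h.py <<'E'
import numpy as np, cv2
from station import r, cams
def cloud(name):
    img,d=cams.capture(name); i=cams.camera_info(name); K=np.array(i["mtx"]);R=np.array(i["R"]);t=np.array(i["t"]).ravel()
    h,w=d.shape; u,v=np.meshgrid(np.arange(w),np.arange(h))
    p=np.stack([u,v],-1).reshape(-1,1,2).astype(np.float64)
    n=cv2.undistortPoints(p,K,np.array([i["k1"],0,0,0,0.]),None,None,None).reshape(h,w,2) if False else cv2.undistortPoints(p,K,np.array([i["k1"],0,0,0.])).reshape(h,w,2)
    c=np.dstack([n[...,0]*d,n[...,1]*d,d]); X=(c-t)@R
    X[d==0]=np.nan
    return img,X
E
python3 - <<'E'
from h import *
for n in("top","side"):
    img,X=cloud(n); cv2.imwrite(f"pics/{n}0.png",img); np.save(f"{n}0.npy",X); i=cams.camera_info(n); print(n,-np.array(i["R"]).T@np.array(i["t"]).ravel(), i["R"][2] )
print(r.sense())
E
```

```text
top [ 0.46501458 -0.01886189  1.18912346] [ 1.22567514e-01 -3.14517473e-04 -9.92460128e-01]
side [0.54064325 0.8060123  0.7033959 ] [ 0.0681498  -0.80068015 -0.59520324]
{'time_s': 0.1, 'joints': array([-5.23909432e+01,  2.20875710e+01,  3.91169457e-01, -2.44453809e-02,
       -6.84115752e+01, -1.48168662e+01]), 'joint_velocities': array([ 0.12196959, -0.04088395,  0.22014713,  0.1103628 , -0.06518009,
       -0.000255  ]), 'effort': array([-9.27329784e-04, -3.91688633e+01,  1.87935519e+01,  4.23179939e+00,
        1.35072973e-02, -7.16182058e-05]), 'tcp_pos': array([ 0.24194284, -0.57571836,  0.22158277]), 'ee_rot': array([[-9.21976866e-01, -3.87244056e-01, -8.35783463e-04],
       [-3.87244946e-01,  9.21975239e-01,  1.73500966e-03],
       [ 9.86994793e-05,  1.92329169e-03, -9.99998146e-01]]), 'wrist_force': array([-0.82762429,  0.66873325,  0.06924782]), 'moment': array([-0.00274275,  0.01441665, -0.01205574]), 'gripper_force': 0.0, 'gripper_width': 0.9987088315047885}
```

View pics/top0.png

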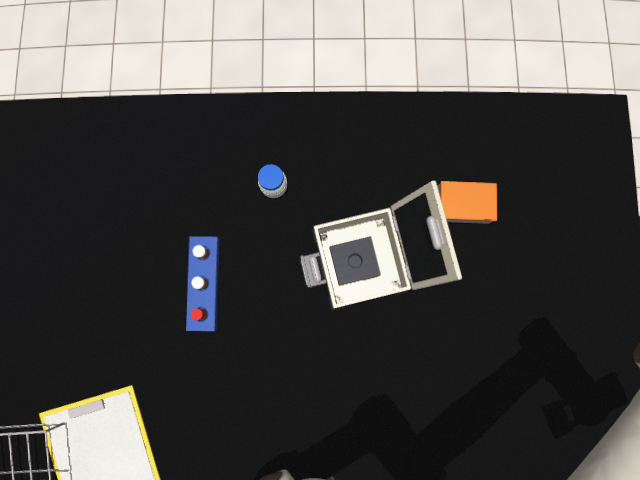

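View pics/side0.png

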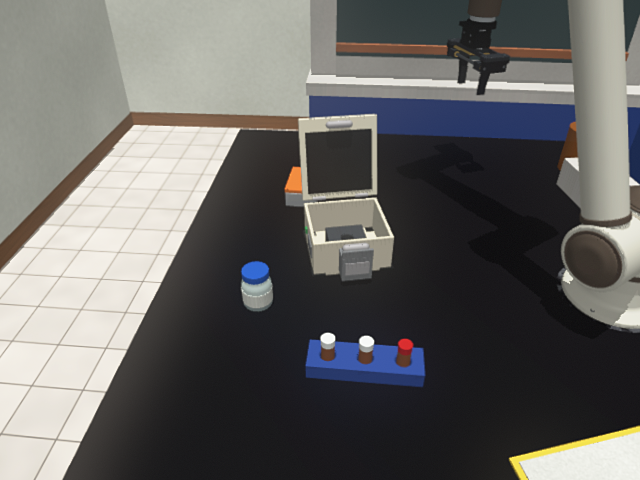

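The top view shows the red cap at (197,314), the well at (355,261), the keeper at (313,270) and the lid leaning right with its press strip at (434,233). In the side view the red vial is nearest the robot at (405,350).

Run:
```python
from h import *
for n in("top","side"):
    X=np.load(f"{n}0.npy"); img=cv2.imread(f"pics/{n}0.png").astype(int); b,g,rr=img[...,0],img[...,1],img[...,2]
    m=(rr>120)&(g<60)&(b<60)&(X[...,0]>.2)&(X[...,2]>.055)&(X[...,2]<.085)&(X[...,1]>.1)
    P=X[m]; print(n,"red n",len(P)); 
    P=P[P[:,2]>np.nanmax(P[:,2])-.006]
    print(" cap top centre",cv2.minEnclosingCircle(P[:,:2].astype(np.float32)),np.median(P,0))
    w=(b>g+60)&(b>rr+60)&(X[...,2]>.02)&(X[...,2]<.036); P=X[w]; q=cv2.minAreaRect(P[:,:2].astype(np.float32)); print(" rack",q,np.median(P[:,2]))
X=np.load("top0.npy"); img=cv2.imread("pics/top0.png").astype(int); s=img.sum(2)
roi=np.zeros(s.shape,bool); roi[200:315,300:470]=1
rim=roi&(abs(X[...,2]-.085)<.006)&(s>450)
v,u=np.nonzero(rim); print("rim px",u.min(),u.max(),v.min(),v.max())
P=X[rim][:,:2]; P=P[:,:2].astype(np.float32)
print("rim rect",cv2.minAreaRect(P),len(P))
blk=roi&(abs(X[...,2]-.045)<.005)&(s<300); print("block",cv2.minAreaRect(X[blk][:,:2].astype(np.float32)),np.median(X[blk][:,2]))
for p in [(345,261),(355,261),(365,261),(355,252),(355,270),(434,233),(313,270),(320,228),(333,306),(410,288),(390,210),(435,183),(460,278)]: print(p,X[p[1],p[0]].round(4), img[p[1],p[0]])
img=cv2.imread("pics/top0.png")
cv2.imwrite("pics/crop.png",cv2.resize(img[175:315,295:470],None,fx=4,fy=4,interpolation=cv2.INTER_CUBIC))
```

```text
top red n 11
 cap top centre ((0.4497740864753723, 0.22716519236564636), 0.010265796445310116) [0.44973062 0.22292423 0.07072564]
 rack ((0.514280378818512, 0.2321295589208603), (0.060308463871479034, 0.1981060951948166), 89.12474822998047) 0.030003331179642136
side red n 182
 cap top centre ((0.44803813099861145, 0.23468390107154846), 0.013124658726155758) [0.4477053  0.23565768 0.06938855]
 rack ((0.5126083493232727, 0.23338133096694946), (0.06266707181930542, 0.1992930769920349), 88.51436614990234) 0.029532361119521434
rim px 301 410 208 307
rim rect ((0.5573043823242188, -0.08501274883747101), (0.17000356316566467, 0.20141631364822388), 13.292326927185059) 1134
block ((0.5766170620918274, -0.16911202669143677), (0.08431197702884674, 0.3606069087982178), 13.14356803894043) 0.045059037157242465
(345, 261) [ 0.5577 -0.0723  0.0463] [99 94 92]
(355, 261) [ 0.5596 -0.0949  0.0214] [96 91 89]
(365, 261) [ 0.5576 -0.1145  0.0427] [96 91 90]
(355, 252) [ 0.5763 -0.0934  0.0482] [91 88 85]
(355, 270) [ 0.5388 -0.093   0.0454] [98 94 91]
(434, 233) [ 0.586  -0.2141  0.2689] [211 210 216]
(313, 270) [ 0.5367 -0.0058  0.0885] [181 181 186]
(320, 228) [ 0.6226 -0.0206  0.0827] [ 98 110 115]
(333, 306) [ 0.4645 -0.0455  0.0757] [182 202 211]
(410, 288) [ 0.4987 -0.2002  0.0888] [163 180 188]
(390, 210) [ 0.6585 -0.1643  0.0837] [180 200 209]
(435, 183) [ 0.6732 -0.2195  0.267 ] [214 232 237]
(460, 278) [ 0.509  -0.2559  0.2693] [190 214 221]
```

View pics/crop.png

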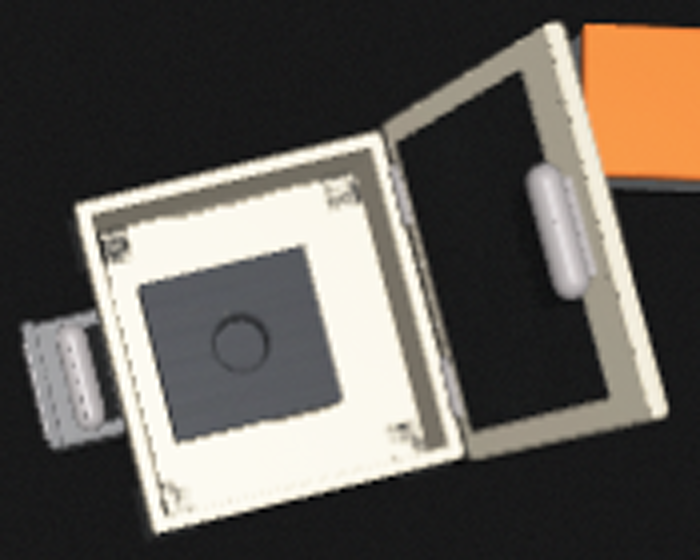

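The crop shows the rim corners at (78,208), (380,135), (465,460) and (155,532), and the well centred at (241,344). The silver nose is under the lid edge. I'll work out the reader pose and start moving towards the rack.

```bash
cat >> h.py <<'E'
def ray(name,uv,z):
    i=cams.camera_info(name);K=np.array(i["mtx"]);R=np.array(i["R"]);t=np.array(i["t"]).ravel()
    n=cv2.undistortPoints(np.array(uv,float).reshape(-1,1,2),K,np.array([i["k1"],0,0,0.])).reshape(-1,2)
    d=np.c_[n,np.ones(len(n))]@R; c=-R.T@t
    return c+d*((z-c[2])/d[:,2])[:,None]
E
python3 - <<'E'
from h import *
f=lambda x,y:(295+(x+.5)/4-.5,175+(y+.5)/4-.5)
C=ray("top",[f(78,208),f(380,135),f(465,460),f(155,532)],.085)
W=ray("top",[f(241,344)],.045)
B=ray("top",[f(138,287),f(304,245),f(342,401),f(176,442)],.045)
print(C.round(4),C.mean(0)); e=np.diff(np.r_[C,C[:1]],axis=0); print(np.linalg.norm(e,axis=1),np.degrees(np.arctan2(e[:,1],e[:,0])))
print("well",W,"block",B.mean(0))
L=np.load("top0.npy"); print("lid strip")
a=np.radians(13.2); ux=np.array([np.cos(a),np.sin(a)]);uy=np.array([-np.sin(a),np.cos(a)])
c=C.mean(0)[:2]
for p in [(435,183),(460,278),(434,233),(450,240),(452,272),(415,195)]: 
    q=L[p[1],p[0]]; print(p,(q[:2]-c)@ux,(q[:2]-c)@uy,q[2])
E
```

```text
[[ 0.6252 -0.0087  0.085 ]
 [ 0.6617 -0.1634  0.085 ]
 [ 0.4955 -0.2025  0.085 ]
 [ 0.4612 -0.046   0.085 ]] [ 0.56091875 -0.10516045  0.085     ]
[0.15899159 0.17067384 0.16020262 0.16820418] [ -76.73983945 -166.77475422  102.37508755   12.81872203]
well [[ 0.55844062 -0.09307634  0.045     ]] block [ 0.5587389  -0.09261021  0.045     ]
lid strip
(435, 183) 0.08324116427040973 -0.1369308729946824 0.2669762722573393
(460, 278) -0.08501290253447308 -0.1348900016567902 0.2692738582883058
(434, 233) -0.0005083310742734675 -0.11179674793674244 0.26891265883482046
(450, 240) -0.018610148047429134 -0.13528432912948904 0.26921993946921996
(452, 272) -0.0719295230813594 -0.12632285954765918 0.2610338196113497
(415, 195) 0.08128342624252811 -0.11212667271859716 0.2012260308065699
```

Call:
play_rows(commands="0.23 0.9 0 0 0 0.385;0.23 0.9 0 0 0 0.385;0.23 0.9 0 0 0 0.385;0.23 0.9 0 0 0 0.385;0.23 0.9 0 0 0 0.385;0.23 0.9 0 0 0 0.385;0.23 0.9 0 0 0 0.385;0.23 0.9 0 0 0 0.385;0.23 0.9 0 0 0 0.385;0.23 0.9 0 0 0 0.385;0.23 0.9 0 0 0 0.385;0.23 0.9 0 0 0 0.385;0.23 0.9 0 0 0 0.385;0.23 0.9 0 0 0 0.385;0.23 0.9 0 0 0 0.385;0.23 0.9 0 0 0 0.385;0.23 0.9 0 0 0 0.385;0.23 0.9 0 0 0 0.385;0.23 0.9 0 0 0 0.385;0.23 0.9 0 0 0 0.385", grip=54)

```text
time_s: 2.1
tcp_pos: [0.3799, -0.035, 0.2224]
ee_rot: [[-0.015, -1.0, -0.0], [-1.0, 0.015, 0.0], [-0.0, 0.0, -1.0]]
wrist_force: [-0.6, -0.4, -0.1]
gripper_width: 0.62
gripper_force: 0.0
```

Call:
play_rows(commands="0.23 0.9 0 0 0 0;0.23 0.9 0 0 0 0;0.23 0.9 0 0 0 0;0.23 0.9 0 0 0 0;0.23 0.9 0 0 0 0;0.23 0.9 0 0 0 0;0.23 0.9 0 0 0 0;0.23 0.9 0 0 0 0;0.23 0.9 0 0 0 0;0.23 0.9 0 0 0 0;0 0 -0.9 0 0 0;0 0 -0.9 0 0 0;0 0 -0.9 0 0 0;0 0 0 0 0 0;0 0 0 0 0 0")

```text
time_s: 3.6
tcp_pos: [0.4493, 0.2338, 0.1417]
ee_rot: [[-0.018, -1.0, -0.0], [-1.0, 0.018, -0.001], [0.001, 0.0, -1.0]]
wrist_force: [0.3, 0.8, 0.5]
gripper_width: 0.618
gripper_force: 0.0
```

Call:
play_rows(commands="0 0 -0.7 0 0 0;0 0 -0.7 0 0 0;0 0 -0.7 0 0 0;0 0 -0.7 0 0 0;0 0 -0.67 0 0 0;0 0 0 0 0 0;0 0 0 0 0 0")

```text
time_s: 4.3
tcp_pos: [0.4502, 0.2346, 0.0389]
ee_rot: [[-0.017, -1.0, 0.002], [-1.0, 0.017, 0.001], [-0.001, -0.002, -1.0]]
wrist_force: [0.5, 0.1, 0.1]
gripper_width: 0.62
gripper_force: 0.0
```

Call:
play_rows(commands="0 0 0 0 0 0;0 0 0 0 0 0;0 0 0 0 0 0;0 0 0 0 0 0;0 0 0 0 0 0;0 0 0 0 0 0;0 0 0 0 0 0;0 0 0 0 0 0", grip=15)

```text
time_s: 5.1
tcp_pos: [0.4493, 0.2339, 0.0377]
ee_rot: [[-0.018, -1.0, 0.0], [-1.0, 0.018, 0.0], [-0.0, -0.0, -1.0]]
wrist_force: [-1.0, -0.3, 2.5]
gripper_width: 0.266
gripper_force: 30.0
```

Call:
play_rows(commands="0 0 0.4 0 0 0;0 0 0.9 0 0 0;0 0 0.9 0 0 0;0 0 0.9 0 0 0;0 0 0.9 0 0 0;0.3 -0.9 0 0 0 0.135;0.3 -0.9 0 0 0 0.135;0.3 -0.9 0 0 0 0.135;0.3 -0.9 0 0 0 0.135;0.3 -0.9 0 0 0 0.135;0.3 -0.9 0 0 0 0.135;0.3 -0.9 0 0 0 0.135;0.3 -0.9 0 0 0 0.135;0.3 -0.9 0 0 0 0.135;0.3 -0.9 0 0 0 0.135;0.3 -0.9 0 0 0 0.135;0.3 -0.9 0 0 0 0.135;0 0 0 0 0 0;0 0 0 0 0 0;0 0 0 0 0 0")

```text
time_s: 7.1
tcp_pos: [0.5567, -0.0896, 0.1576]
ee_rot: [[0.223, -0.975, -0.0], [-0.975, -0.223, 0.0], [-0.0, 0.0, -1.0]]
wrist_force: [-0.4, -0.0, 0.0]
gripper_width: 0.269
gripper_force: 30.0
```

Run:
```python
from h import *
s=r.sense(); print(s["tcp_pos"],s["ee_rot"][:,1],s["gripper_width"])
for n in("side","top"):
    img,X=cloud(n); cv2.imwrite(f"pics/{n}1.png",img); np.save(f"{n}1.npy",X)
img=cv2.imread("pics/side1.png"); cv2.imwrite("pics/s1c.png",cv2.resize(img[90:290,260:460],None,fx=3,fy=3,interpolation=cv2.INTER_CUBIC))
```

```text
[ 0.55674301 -0.08961137  0.15761859] [-9.74724631e-01 -2.23409642e-01  1.63288948e-04] 0.2690018919971817
```

View pics/s1c.png

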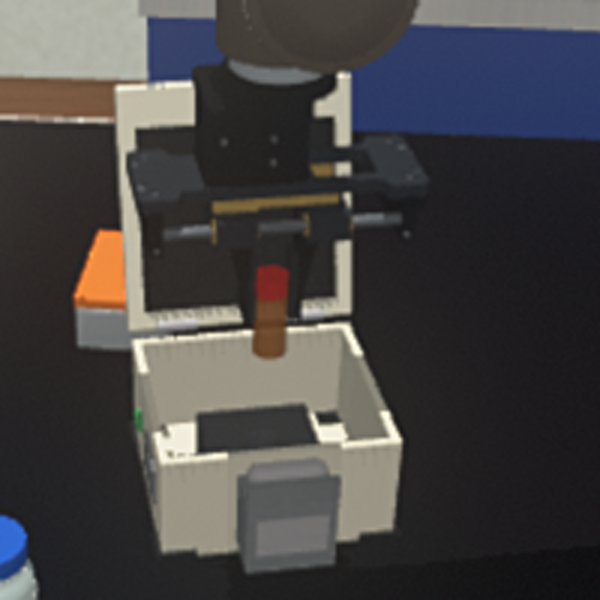

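The vial hangs upright between the fingers at crop (270,310), above the chamber. I'll measure its axis against the TCP.

Run:
```python
from h import *
from scipy.optimize import least_squares
X=np.load("side1.npy"); img=cv2.imread("pics/side1.png").astype(int)
b,g,R=img[...,0],img[...,1],img[...,2]
m=(R>b+45)&(abs(X[...,0]-.557)<.03)&(abs(X[...,1]+.09)<.035)&(X[...,2]>.122)&(X[...,2]<.2)
P=X[m];print(len(P))
for lo,hi in((.12,.145),(.145,.165),(.165,.2),(.12,.2)):
    Q=P[(P[:,2]>lo)&(P[:,2]<hi)]
    if len(Q)<8: continue
    s=least_squares(lambda c:np.hypot(Q[:,0]-c[0],Q[:,1]-c[1])-.012,[.557,-.095],loss="soft_l1",f_scale=.001); print(lo,len(Q),s.x.round(4),Q[:,2].min(),Q[:,2].max())
# side view of red cap in rack with same method, and well/rim check from side at t0
X=np.load("side0.npy");img=cv2.imread("pics/side0.png").astype(int);b,g,R=img[...,0],img[...,1],img[...,2]
m=(R>b+45)&(abs(X[...,0]-.449)<.025)&(abs(X[...,1]-.234)<.025)&(X[...,2]>.035)&(X[...,2]<.066);Q=X[m]
s=least_squares(lambda c:np.hypot(Q[:,0]-c[0],Q[:,1]-c[1])-.012,[.449,.23],loss="soft_l1",f_scale=.001);print("rack",len(Q),s.x)
# reader from side: rim cream
s_=img.sum(2); m=(s_>400)&(abs(X[...,2]-.085)<.003)&(abs(X[...,0]-.56)<.13)&(abs(X[...,1]+.105)<.12)
a=np.radians(13.1); c=np.array([.561,-.105]); U=(X[m][:,:2]-c)@np.array([[np.cos(a),-np.sin(a)],[np.sin(a),np.cos(a)]])
print("rim rel",len(U),np.percentile(U,[1,50,99],axis=0)); 
for n,f in(("side","side0"),("top","top0")):
    X=np.load(f+".npy");im=cv2.imread(f"pics/{f}.png").astype(int)
    U=(X[...,:2]-c)@np.array([[np.cos(a),-np.sin(a)],[np.sin(a),np.cos(a)]])
    m=(abs(X[...,2]-.045)<.004)&(im.sum(2)<330)&(abs(U)<.065).all(-1)
    print(n,"block",m.sum(),np.percentile(U[m],[1,50,99],axis=0))
```

```text
299
0.12 68 [ 0.5551 -0.0903] 0.12699091040306604 0.14496172214659472
0.145 78 [ 0.5544 -0.0683] 0.14540759471835696 0.16493827060583338
0.165 153 [ 0.5558 -0.0894] 0.16535555484534464 0.19249173332907707
0.12 299 [ 0.5536 -0.0693] 0.12699091040306604 0.19249173332907707
rack 149 [0.44727069 0.23395349]
rim rel 694 [[-0.08518739 -0.0792332 ]
 [ 0.0001795   0.05374372]
 [ 0.0843039   0.1083714 ]]
side block 437 [[-0.03980292 -0.03002694]
 [ 0.0016401  -0.00608266]
 [ 0.041765    0.0202663 ]]
top block 1440 [[-0.04054661 -0.0303586 ]
 [ 0.00054631  0.01322849]
 [ 0.04174054  0.05631308]]
```

Call:
play_rows(commands="0.08 -0.1 0 0 0 0;0 0 -0.5 0 0 0;0 0 -0.6 0 0 0;0 0 -0.6 0 0 0;0 0 -0.5 0 0 0;0 0 -0.35 0 0 0;0 0 0 0 0 0;0 0 0 0 0 0;0 0 0 0 0 0")

```text
time_s: 8.1
tcp_pos: [0.5603, -0.0931, 0.0819]
ee_rot: [[0.223, -0.975, 0.002], [-0.975, -0.223, -0.0], [0.0, -0.002, -1.0]]
wrist_force: [-0.4, 0.5, -0.5]
gripper_width: 0.268
gripper_force: 30.0
```

Call:
play_rows(commands="0 0 -0.06 0 0 0;0 0 -0.06 0 0 0;0 0 -0.06 0 0 0;0 0 -0.06 0 0 0;0 0 0 0 0 0;0 0 0 0 0 0")

```text
time_s: 8.7
tcp_pos: [0.5595, -0.0932, 0.0737]
ee_rot: [[0.223, -0.975, -0.0], [-0.975, -0.223, -0.0], [0.0, 0.0, -1.0]]
wrist_force: [-0.2, -0.1, -1.1]
gripper_width: 0.267
gripper_force: 30.0
```

Call:
play_rows(commands="0 0 -0.1 0 0 0;0 0 -0.1 0 0 0;0 0 -0.1 0 0 0;0 0 0 0 0 0;0 0 0 0 0 0")

```text
time_s: 9.2
tcp_pos: [0.5595, -0.0932, 0.0646]
ee_rot: [[0.223, -0.975, -0.0], [-0.975, -0.223, -0.0], [-0.0, 0.0, -1.0]]
wrist_force: [0.3, -0.0, 0.3]
gripper_width: 0.264
gripper_force: 30.0
```

In the well, with no force so far. I'll go down to 1–2 mm above the floor.

Call:
play_rows(commands="0 0 -0.1 0 0 0;0 0 -0.1 0 0 0;0 0 -0.1 0 0 0;0 0 -0.07 0 0 0;0 0 0 0 0 0;0 0 0 0 0 0")

```text
time_s: 9.8
tcp_pos: [0.5596, -0.0932, 0.0536]
ee_rot: [[0.223, -0.975, -0.0], [-0.975, -0.223, -0.0], [0.0, 0.0, -1.0]]
wrist_force: [-0.5, 0.2, -0.1]
gripper_width: 0.267
gripper_force: 30.0
```

Call:
play_rows(commands="0 0 -0.03 0 0 0;0 0 -0.03 0 0 0;0 0 0 0 0 0;0 0 0 0 0 0")

```text
time_s: 10.2
tcp_pos: [0.5595, -0.0932, 0.0519]
ee_rot: [[0.223, -0.975, -0.0], [-0.975, -0.223, -0.0], [0.0, 0.0, -1.0]]
wrist_force: [0.4, -0.4, -0.9]
gripper_width: 0.269
gripper_force: 30.0
```

Call:
play_rows(commands="0 0 -0.03 0 0 0;0 0 -0.02 0 0 0;0 0 0 0 0 0;0 0 0 0 0 0")

```text
time_s: 10.6
tcp_pos: [0.5596, -0.0932, 0.0507]
ee_rot: [[0.223, -0.975, 0.0], [-0.975, -0.223, -0.0], [0.0, -0.0, -1.0]]
wrist_force: [-1.0, -0.8, 3.2]
gripper_width: 0.267
gripper_force: 30.0
```

Call:
play_rows(commands="0 0 0 0 0 0;0 0 0 0 0 0;0 0 0 0 0 0;0 0 0 0 0 0;0 0 0.1 0 0 0;0 0 0.3 0 0 0;0 0 0.8 0 0 0;0 0 0.9 0 0 0;0 0 0.9 0 0 0;0 0 0.9 0 0 0;0 0 0.9 0 0 0;0 0 0.9 0 0 0;0 0 0.9 0 0 0;0 0 0.9 0 0 0;0 0 0.9 0 0 0;0 0 0.1 0 0 0;0 0 0 0 0 0", grip=54)

```text
time_s: 12.3
tcp_pos: [0.5596, -0.0931, 0.3066]
ee_rot: [[0.223, -0.975, 0.003], [-0.975, -0.223, 0.001], [-0.0, -0.003, -1.0]]
wrist_force: [-0.2, 0.7, -1.5]
gripper_width: 0.62
gripper_force: 0.0
```

Call:
play_rows(commands="0.2 -0.86 0 0 0 0;0.2 -0.86 0 0 0 0;0.2 -0.86 0 0 0 0;0.2 -0.86 0 0 0 0;0.2 -0.86 0 0 0 0;0.2 -0.86 0 0 0 0;0.2 -0.86 0 0 0 0;0.2 -0.86 0 0 0 0;0 0 0 0 0 0;0 0 0 0 0 0", grip=0)

```text
time_s: 13.3
tcp_pos: [0.6069, -0.2997, 0.3033]
ee_rot: [[0.222, -0.975, -0.003], [-0.975, -0.222, 0.001], [-0.002, 0.003, -1.0]]
wrist_force: [-0.7, -0.4, -0.9]
gripper_width: 0.005
gripper_force: 0.0
```

Run:
```python
from h import *
print(r.sense()["tcp_pos"])
img,X=cloud("top"); cv2.imwrite("pics/top2.png",img); np.save("top2.npy",X)
img2,X2=cloud("side"); cv2.imwrite("pics/side2.png",img2)
a=cv2.resize(img[175:315,295:470],(500,400)); b=cv2.resize(img2[90:290,270:430],(300,375)); b=cv2.copyMakeBorder(b,0,25,0,0,0)
cv2.imwrite("pics/c2.png",np.hstack([a,b]))
# red cap
m=(img[...,2]>110)&(img[...,1]<70)&(img[...,0]<70); m[:200]=0;m[320:]=0;m[:,:320]=0;m[:,400:]=0
print(m.sum(),np.median(X[m],0),np.nanmax(X[m][:,2]))
```

```text
[ 0.60690354 -0.29968892  0.30333322]
37 [nan nan nan] 0.0874557804684339
```

View pics/c2.png

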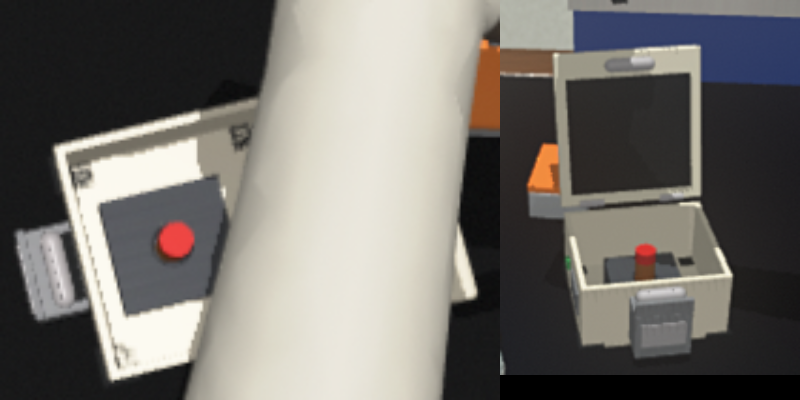

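The vial stands upright in the well; its red cap is at (176,240), and its top is near z 0.085. Next I'll push the lid from behind.

Call:
play_rows(commands="0 0 -0.75 0 0 0;0 0 -0.75 0 0 0;0 0 -0.75 0 0 0;-0.13 0.55 0 0 0 0;-0.09 0.4 0 0 0 0;0 0 0 0 0 0;-0.045 0.195 0 0 0 0;-0.045 0.195 0 0 0 0;-0.045 0.195 0 0 0 0;-0.045 0.195 0 0 0 0")

```text
time_s: 14.4
tcp_pos: [0.5956, -0.2476, 0.2382]
ee_rot: [[0.223, -0.975, 0.001], [-0.975, -0.223, -0.001], [0.001, -0.001, -1.0]]
wrist_force: [0.2, -1.6, 0.6]
gripper_width: 0.005
gripper_force: 0.6
```

Call:
play_rows(commands="-0.045 0.195 0 0 0 0;-0.045 0.195 0 0 0 0;-0.045 0.195 0 0 0 0;-0.045 0.195 0 0 0 0;-0.045 0.195 0 0 0 0;-0.045 0.195 0 0 0 0;-0.045 0.195 0 0 0 0")

```text
time_s: 15.1
tcp_pos: [0.5859, -0.2062, 0.2378]
ee_rot: [[0.223, -0.975, -0.0], [-0.975, -0.223, 0.0], [-0.0, 0.0, -1.0]]
wrist_force: [1.1, -1.3, 0.4]
gripper_width: 0.009
gripper_force: 0.5
```

Call:
play_rows(commands="-0.055 0.235 0.03 0 0 0;-0.055 0.235 0.03 0 0 0;-0.055 0.235 0.03 0 0 0;-0.055 0.235 0.03 0 0 0;-0.048 0.208 -0.043 0 0 0;-0.048 0.208 -0.043 0 0 0;-0.048 0.208 -0.043 0 0 0;-0.048 0.208 -0.043 0 0 0;-0.046 0.198 -0.08 0 0 0;-0.046 0.198 -0.08 0 0 0;-0.046 0.198 -0.08 0 0 0;-0.046 0.198 -0.08 0 0 0")

```text
time_s: 16.3
tcp_pos: [0.5681, -0.1293, 0.2264]
ee_rot: [[0.223, -0.975, -0.0], [-0.975, -0.223, 0.0], [-0.0, 0.0, -1.0]]
wrist_force: [0.5, -0.7, -0.3]
gripper_width: 0.005
gripper_force: 0.4
```

Call:
play_rows(commands="-0.042 0.182 -0.113 0 0 0;-0.042 0.182 -0.113 0 0 0;-0.042 0.182 -0.113 0 0 0;-0.042 0.182 -0.113 0 0 0;-0.037 0.16 -0.143 0 0 0;-0.037 0.16 -0.143 0 0 0;-0.037 0.16 -0.143 0 0 0;-0.037 0.16 -0.143 0 0 0;-0.031 0.133 -0.17 0 0 0;-0.031 0.133 -0.17 0 0 0;-0.031 0.133 -0.17 0 0 0;-0.031 0.133 -0.17 0 0 0")

```text
time_s: 17.5
tcp_pos: [0.5549, -0.0725, 0.1751]
ee_rot: [[0.223, -0.975, -0.0], [-0.975, -0.223, -0.0], [0.0, 0.0, -1.0]]
wrist_force: [1.0, -0.4, 0.3]
gripper_width: 0.006
gripper_force: 0.2
```

```bash
cat > lid.py <<'E'
from h import *
img,X=cloud("side"); c=np.array([.561,-.105]);a=np.radians(13.1)
U=(X[...,:2]-c)@np.array([[np.cos(a),-np.sin(a)],[np.sin(a),np.cos(a)]])
m=(abs(abs(U[...,0])-.078)<.006)&(U[...,1]>-.07)&(U[...,1]<.12)&(X[...,2]>.07)&(X[...,2]<.29)&(img.sum(2)>350)
y=U[...,1][m];z=X[...,2][m]
k=np.nonzero(m); print(m.sum())
for lo in np.arange(-.06,.12,.02):
    q=(y>=lo)&(y<lo+.02)
    if q.sum()>3: print(round(lo+.01,3),z[q].max().round(4),q.sum())
s=r.sense(); u=(s["tcp_pos"][:2]-c)@np.array([[np.cos(a),-np.sin(a)],[np.sin(a),np.cos(a)]]); print("tcp",u,s["tcp_pos"][2],s["wrist_force"])
E
python3 lid.py
```

```text
372
-0.05 0.1253 28
-0.03 0.1362 28
-0.01 0.1457 30
0.01 0.0886 27
0.03 0.0862 31
0.05 0.1847 41
0.07 0.1943 115
0.09 0.1925 57
tcp [0.00087085 0.03361101] 0.17410611497993272 [-0.31302827  0.08375366 -1.1511062 ]
```

Call:
play_rows(commands="-0.024 0.102 -0.192 0 0 0;-0.024 0.102 -0.192 0 0 0;-0.024 0.102 -0.192 0 0 0;-0.024 0.102 -0.192 0 0 0;-0.016 0.069 -0.207 0 0 0;-0.016 0.069 -0.207 0 0 0;-0.016 0.069 -0.207 0 0 0;0 0 0 0 0 0")

```text
time_s: 18.35
tcp_pos: [0.5499, -0.0542, 0.1327]
ee_rot: [[0.223, -0.975, -0.002], [-0.975, -0.223, -0.0], [-0.0, 0.002, -1.0]]
wrist_force: [-0.3, 1.0, -0.3]
gripper_width: 0.009
gripper_force: 0.0
```

Call:
play_rows(commands="0 0 0.6 0 0 0;-0.09 0.39 0 0 0 0;-0.09 0.39 0 0 0 0;-0.09 0.39 0 0 0 0;0 0 0 0 0 0;0 0 -0.2 0 0 0;0 0 -0.2 0 0 0;0 0 -0.1 0 0 0;0 0 -0.1 0 0 0;0 0 -0.1 0 0 0;0 0 0 0 0 0;0 0 0 0 0 0")

```text
time_s: 19.55
tcp_pos: [0.5426, -0.0194, 0.1309]
ee_rot: [[0.223, -0.975, -0.0], [-0.975, -0.223, -0.0], [0.0, 0.0, -1.0]]
wrist_force: [0.6, 0.3, -0.1]
gripper_width: 0.005
gripper_force: 0.0
```

```bash
python3 lid.py
```

```text
544
-0.05 0.1091 16
-0.03 0.1121 31
-0.01 0.1152 47
0.01 0.1183 49
0.03 0.1222 54
0.05 0.124 71
0.07 0.1273 106
0.09 0.131 112
0.11 0.2191 47
tcp [0.00158606 0.08759434] 0.13097731357704903 [-0.23143451 -0.09098697 -0.20048569]
```

Call:
play_rows(commands="-0.02 0.06 -0.05 0 0 0;0 0 -0.05 0 0 0;0 0 -0.05 0 0 0;0 0 0 0 0 0;0 0 0 0 0 0")

```text
time_s: 20.1
tcp_pos: [0.5419, -0.0175, 0.1263]
ee_rot: [[0.223, -0.975, -0.0], [-0.975, -0.223, -0.0], [-0.0, 0.0, -1.0]]
wrist_force: [0.5, -0.2, 0.7]
gripper_width: 0.004
gripper_force: 0.0
```

Call:
play_rows(commands="0 0 -0.05 0 0 0;0 0 -0.05 0 0 0;0 0 0 0 0 0;0 0 0 0 0 0")

```text
time_s: 20.5
tcp_pos: [0.5419, -0.0175, 0.1233]
ee_rot: [[0.223, -0.975, -0.0], [-0.975, -0.223, -0.0], [0.0, 0.0, -1.0]]
wrist_force: [-0.2, 0.8, -0.4]
gripper_width: 0.004
gripper_force: 0.0
```

Call:
play_rows(commands="0 0 -0.05 0 0 0;0 0 0 0 0 0;0 0 0 0 0 0")

```text
time_s: 20.8
tcp_pos: [0.5419, -0.0175, 0.1218]
ee_rot: [[0.223, -0.975, -0.0], [-0.975, -0.223, -0.0], [0.0, 0.0, -1.0]]
wrist_force: [0.3, -0.6, 0.5]
gripper_width: 0.003
gripper_force: 0.0
```

Call:
play_rows(commands="0 0 -0.05 0 0 0;0 0 -0.05 0 0 0;0 0 0 0 0 0;0 0 0 0 0 0")

```text
time_s: 21.2
tcp_pos: [0.542, -0.0174, 0.1189]
ee_rot: [[0.223, -0.975, -0.0], [-0.975, -0.223, -0.0], [0.0, 0.0, -1.0]]
wrist_force: [0.6, 0.3, 0.9]
gripper_width: 0.007
gripper_force: 0.1
```

Call:
play_rows(commands="0 0 -0.05 0 0 0;0 0 -0.05 0 0 0;0 0 0 0 0 0;0 0 0 0 0 0")

```text
time_s: 21.6
tcp_pos: [0.5421, -0.0173, 0.1168]
ee_rot: [[0.224, -0.975, 0.001], [-0.975, -0.224, 0.0], [0.0, -0.001, -1.0]]
wrist_force: [-1.7, 1.5, 6.1]
gripper_width: 0.0
gripper_force: 2.8
```

Call:
play_rows(commands="0 0 -0.05 0 0 0;0 0 -0.05 0 0 0;0 0 0 0 0 0;0 0 0 0 0 0")

```text
time_s: 22.0
tcp_pos: [0.542, -0.017, 0.1143]
ee_rot: [[0.224, -0.975, 0.001], [-0.975, -0.224, 0.0], [-0.0, -0.001, -1.0]]
wrist_force: [-3.7, 3.2, 8.6]
gripper_width: 0.008
gripper_force: 4.2
```

Call:
play_rows(commands="0 0 -0.04 0 0 0;0 0 -0.04 0 0 0;0 0 0 0 0 0;0 0 0 0 0 0")

```text
time_s: 22.4
tcp_pos: [0.542, -0.0168, 0.1119]
ee_rot: [[0.224, -0.975, 0.001], [-0.975, -0.224, 0.001], [-0.001, -0.001, -1.0]]
wrist_force: [-3.9, 3.4, 8.4]
gripper_width: 0.006
gripper_force: 4.3
```

Call:
play_rows(commands="0 0 -0.04 0 0 0;0 0 -0.04 0 0 0;0 0 0 0 0 0;0 0 0 0 0 0")

```text
time_s: 22.8
tcp_pos: [0.542, -0.0166, 0.1091]
ee_rot: [[0.224, -0.975, 0.001], [-0.975, -0.224, 0.001], [-0.001, -0.001, -1.0]]
wrist_force: [-3.1, 4.2, 6.3]
gripper_width: 0.004
gripper_force: 3.5
```

Call:
play_rows(commands="0 0 -0.04 0 0 0;0 0 -0.04 0 0 0;0 0 0 0 0 0;0 0 0 0 0 0")

```text
time_s: 23.2
tcp_pos: [0.5423, -0.0171, 0.1061]
ee_rot: [[0.223, -0.975, 0.001], [-0.975, -0.223, 0.0], [-0.0, -0.001, -1.0]]
wrist_force: [-0.8, 2.2, 3.5]
gripper_width: 0.005
gripper_force: 1.9
```

Call:
play_rows(commands="0 0 -0.03 0 0 0;0 0 -0.03 0 0 0;0 0 0 0 0 0;0 0 0 0 0 0")

```text
time_s: 23.6
tcp_pos: [0.542, -0.0178, 0.1035]
ee_rot: [[0.223, -0.975, -0.0], [-0.975, -0.223, -0.0], [0.0, 0.001, -1.0]]
wrist_force: [1.3, 1.2, 0.6]
gripper_width: 0.001
gripper_force: 0.4
```

Call:
play_rows(commands="0 0 -0.03 0 0 0;0 0 0 0 0 0;0 0 0 0 0 0")

```text
time_s: 23.9
tcp_pos: [0.5416, -0.0177, 0.1027]
ee_rot: [[0.223, -0.975, -0.001], [-0.975, -0.223, -0.0], [0.0, 0.001, -1.0]]
wrist_force: [-0.6, -0.1, -0.2]
gripper_width: 0.006
gripper_force: 0.1
```

Call:
play_rows(commands="0 0 -0.03 0 0 0;0 0 0 0 0 0;0 0 0 0 0 0")

```text
time_s: 24.2
tcp_pos: [0.5417, -0.0176, 0.1026]
ee_rot: [[0.223, -0.975, -0.001], [-0.975, -0.223, -0.0], [0.0, 0.001, -1.0]]
wrist_force: [-2.1, 0.6, 5.1]
gripper_width: 0.004
gripper_force: 2.7
```

Call:
play_rows(commands="0 0 -0.02 0 0 0;0 0 0 0 0 0;0 0 0 0 0 0")

```text
time_s: 24.5
tcp_pos: [0.5417, -0.0177, 0.1026]
ee_rot: [[0.223, -0.975, -0.0], [-0.975, -0.223, -0.001], [0.0, 0.0, -1.0]]
wrist_force: [-3.6, 0.5, 7.9]
gripper_width: 0.003
gripper_force: 4.2
```

Call:
play_rows(commands="0 0 0.1 0 0 0;0 0 0.3 0 0 0;0 0 0.8 0 0 0;0 0 0.8 0 0 0;0 0 0.8 0 0 0;0 0 0.8 0 0 0;-0.5 0 0.3 0 0 0;-0.5 0 0 0 0 0;0 0 0 0 0 0;0 0 0 0 0 0")

```text
time_s: 25.5
tcp_pos: [0.5121, -0.0174, 0.2188]
ee_rot: [[0.223, -0.975, 0.001], [-0.975, -0.223, 0.0], [0.0, -0.001, -1.0]]
wrist_force: [-0.4, 0.4, -1.7]
gripper_width: 0.003
gripper_force: 0.0
```

```bash
python3 lid.py
python3 - <<'E'
from h import *
i,X=cloud("side"); cv2.imwrite("pics/end.png",i)
E
```

```text
571
-0.05 0.1047 45
-0.03 0.1043 47
-0.01 0.1042 58
0.01 0.1053 56
0.03 0.1047 58
0.05 0.1054 68
0.07 0.1043 68
0.09 0.1038 84
0.11 0.1042 59
tcp [-0.02750494  0.09633277] 0.21856006454820084 [-0.88530348 -0.73058659 -0.21846153]
```

View pics/end.png

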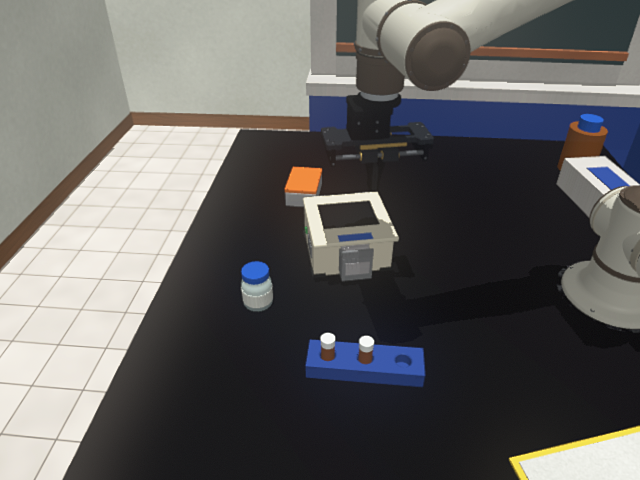

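The lid at (350,220) is level and stays shut with the arm clear. The white vials, jar and tip box are where they were.

```bash
python3 -c "
from station import r
print(r.finish_job())"
```

```text
the job is handed in; nothing more can be done
None
```

The red-capped vial stands seated in the reader's well and the lid is clicked shut and stays level (largest press reading about 10 N, limit 22 N); the job was handed in at about 26 s of 72 s, with the other vials, jar and tip box untouched.

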